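# Close and lock the dental articulator

### The arm

A 7-joint arm with a two-finger parallel gripper is mounted at the origin on the work surface. World frame = base frame: x ahead of the robot, y to its left, z up, the work surface at z = 0. Lengths are in mm, angles in rad, forces in N, time in s.
With the tool pointing down it reaches from about 400 to 875 mm from the base axis. Payload 4.4 kg.
Tool frame: the origin (TCP) lies between the finger pads; the fingertips stand 22 mm ahead of it and the grasp point (between the pads) lies 3 mm ahead of it; z points along the fingers, y is the line along which they close (so a half turn about z gives the same grasp; the last joint's range is limited). The gripper opens to 85 mm and grips with 20 to 120 N. Pads are 22 mm wide; open, the fingers measure 114 mm over their backs; the gripper's body (76 mm by 85 mm) begins 54 mm behind the grasp point. The pads swing forward as they close: fully open they stand 13 mm farther back than shut.
Start: joints at [-1.414, 0.628, 0.038, 1.517, -0.027, 0.996, -0.02], TCP at [143.6, 633.953, 253.313] pointing down, gripper open.
Joint ranges: [-3.06, 3.06], [-0.37, 2.12], [-1.25, 1.32], [0.18, 2.47], [-1.1, 4.24], [0.23, 1.98], [-2.94, 2.94]. Speed limits (rad/s): [2.57, 2.57, 3.14, 3.14, 3.14, 3.14, 3.14].

### API

Orientations are given as [roll, pitch, yaw] about the fixed x, y, z axes, in that order (R = Rz(yaw) Ry(pitch) Rx(roll)).
In Python, from cell import ctrl gives the robot as it stands.
- The arm moves only by the tool step_arm, never from a script. Its argument "plan" is a list of rows, each an object of numbers: "dx", "dy", "dz": the shift along the tool's x, y, z scaled (see below); "ax", "ay", "az": the turn, a rotation vector about the tool's x, y, z scaled (see below); "gripper": the opening, from 0 (shut) to 1 (fully open). A call has 1 to 20 rows; each row shifts and turns the commanded pose from where the row before left it, along the tool's axes as they then stand; what a row does not reach is not made up. The controller multiplies each number of a shift by 0.3 m and each number of a turn by 90 degrees. A row lasts 1/8 s, in which the tool goes at most 62.5 mm and 10.7 degrees, less where a joint would pass 70% of its speed; a pose out of reach is approached as far as the arm can. A call with a number of a shift or a turn outside -1 to 1 is refused whole. A call with a gripper value outside its range is refused whole. The fingers move at their own pace and stop on an object; the grip force is fixed at half the most. Time passes only in rows, so rows that do not move let the fingers close. It gives the time, the measured TCP pose, the force, the opening and the grip force at its end, in the units of the state.
- ctrl.read_state(): the state, without advancing time (a new reading comes with each control period).
- ctrl.get_image(name): name is "side" or "top" or "wrist"; returns a dict with "color" (384x512x3 uint8, red, green, blue), "range_z" (384x512 float32, mm along the optical axis (not along the pixel's ray), 0 where there is no reading), "fx", "fy", "cx", "cy" (pixels), "k1" (the pictures are not rectified: a ray, as slopes to the right and down, at radius r is drawn at 1 + k1 r^2 times it, then the intrinsics apply), "T" (4x4, takes a point from camera to world coordinates); the wrist camera has in their place "T_tool_cam" (4x4, takes a point from camera to tool coordinates, whose origin is the TCP and whose axes are the flange's). Camera axes: x right, y down, z forward; pixel columns grow to the right and rows downward; lengths in mm; the calibration is good to about 2 mm. A picture is of the moment at which its call begins: read the wrist's pose just before it.
- ctrl.finish_job(): hands the job in; it is judged then, once.
The state is a dict: "clock": time; "qpos": joint angles; "qd": joint speeds; "tau": joint torques, N m; "eef_pos": TCP position; "tool_rot": TCP orientation; "force": force on the tool from outside, world axes, zero at the start; "torque": the same for the moment, N m; "width": finger opening in mm; "gripper_force": force on a finger pad.
Only numpy, scipy, OpenCV 4.12 (cv2) and the standard library are available. Lean on these libraries where they do the work, as an engineer would, in place of code of your own. Each camera call takes 0.05 s, during which the arm holds its last target. There are 200 camera calls.

### The job

The dental articulator on the bench stands open. Gently push its upper arm over and down with the fingertips until the casts are together and the arm is fully closed, and push both red lock levers over towards the front until they lie flat. Keep your fingers off the plaster casts, do not lift, tip or shift the articulator, and leave the things around it alone.

Things in the scene. Friction and masses are not known exactly. Their poses are not given: they have to be found in the camera images.
- articulator: (All sizes here are in mm.) Loose dental articulator on rubber feet, about 1 kg in all: aluminium lower frame 165 long (x), 136 wide (y); two black posts at the rear carry the hinge (housings reach x 56, y -58 to 58, z 126). Origin: on the bench under the frame's middle; x points to its rear (away from the robot, turned by up to 0.4 rad), y to its left, z up
- hinge_axis (a point): Middle of the upper arm's hinge axis, on the lower frame 45 mm to the rear of and 115 mm above its origin; axes as the articulator's. The hinge axis runs along y
- upper_arm (a joint): Upper arm hinge, rad: 0 = closed, arm level to the front, its incisal pin on the round black pin table (end stop); grows as the front end swings up and to the rear; pi/2 = straight up; starts at 1.75 to 2.0, leaning to the rear. Snug hinge: the arm stays at any angle and takes 0.05 to 0.4 N m to move
- push_face (a point): Point on the arm's top face (it looks to the rear when open), 85 mm from the hinge axis, 9 above the arm's line through the axis; x points to the hinge, z out of the face. The bar is 34 wide, 10 thick; a pin clamp 30 wide follows 103 to 127 from the axis, 12 above that line, the pin's end (7 diameter) at 115 stands 16 above it, and an 18 diameter thumbscrew ends the arm at 139
- lock_left (a joint): Red lock lever on the left (+y), rad: 0 = straight up (open); grows as it tips to the front; pi/2 = flat towards the front (locked, end stop). Starts at 0 to 0.4, stays where left, takes about 0.03 N m. Its axle lies along y, 76 mm to the left of hinge_axis at the same height; lever 45 long, 7 thick, red tab 22 wide and 16 long at the tip
- lock_right (a joint): The same on the right: axle 76 mm to the right (-y) of hinge_axis, values as lock_left
- lock_left_tip (a point): Middle of the free end of the left lock lever, 45 mm from its axle; z points along the lever outward from the axle
- lock_right_tip (a point): Middle of the free end of the right lock lever, 45 mm from its axle; z along the lever
- upper_cast: Upper dental cast, beige stone with teeth, fixed under the upper arm by a blue plate 40 mm thick, 54 mm wide; origin at the middle of its mounting face, 63 mm from the hinge axis; when open its teeth face the front
- lower_cast: Lower dental cast, beige stone, fixed on the lower frame, 40 mm high, 54 mm wide, teeth up; origin at the middle of its underside, 25 mm above the bench
- glue_bottle: Bystander: small white bottle with a yellow nozzle cap, 28 mm diameter, 92 mm high, standing on the bench beside the articulator; origin at the middle of its underside
- burner: Bystander: chrome dome-shaped bench burner, 72 mm diameter, 85 mm high, standing on the bench on the other side (the two may change sides); origin at the middle of its underside
- spare_cast: Bystander: loose beige dental cast, about 61 mm long, 54 mm wide and 28 mm high, on the bench behind the articulator; origin under its middle

How it is judged:
By the outcome, as a careful person would: the job done as asked, in the order asked, and still so for the second after the job is handed in, with the robot touching nothing.
It also fails if it takes over 61 s, if anything falls off the work surface, if the arm or the gripper's body presses on something with over 40 N, if the wrist force passes 120 N, or if a joint passes its speed limit or range.

## Working session

There is one attempt and no reset: what is moved stays moved. The work goes in short steps, Python scripts to look and compute and a tool call to move; the robot and the scene stay as the last step left them, time stands still between calls to the robot, and variables do not carry over. Pictures are saved under pics/ and viewed, at most 10 in all, crops included, and the job is handed in when it is done.

Besides the shell and the picture viewer there is one more tool, called after ">>>" by a JSON object that holds its "api" and its "payload", one argument or row to a line. step_arm: Moves the arm, as the interface text tells. Shifts and turns lie within -1 to 1; 1 stands for 0.3 m of shift or 90 degrees of turn. Its arguments: {"type":"object","properties":{"plan":{"type":"array"}},"required":["plan"]}

```bash
mkdir -p pics; ls; python3 - <<'E'
from cell import ctrl
import cv2,numpy as np
s=ctrl.read_state();print(s['clock'],s['eef_pos'],s['tool_rot'],s['width'])
ims=[]
for n in("side","top"):
    d=ctrl.get_image(n);np.savez(n+'.npz',**d)
    ims.append(d['color']);print(n,d['fx'],d['cx'],d['cy'],d['k1'],np.round(d['T'],3).tolist())
im=np.vstack(ims)[:,:,::-1]
cv2.imwrite('pics/a.png',cv2.resize(np.hstack([ims[0],ims[1]])[:,:,::-1],(800,300)))
cv2.imwrite('pics/side.png',ims[0][:,:,::-1]);cv2.imwrite('pics/top.png',ims[1][:,:,::-1])
E
```

```text
pics
0.0 [143.49738167 633.38389653 252.38853783] [-3.13972431e+00  4.05033435e-05  2.91878598e+00] 85.23411903079642
side 396.86958712988286 259.4431918694352 191.90934779767466 -0.011142255198737643 [[-0.938, -0.221, 0.267, 388.549], [-0.346, 0.58, -0.738, 574.147], [0.008, -0.784, -0.62, 601.391], [0.0, 0.0, 0.0, 1.0]]
top 394.92723882068447 252.50341266017654 190.11018347266358 -0.06298039313049794 [[-0.027, -0.999, 0.032, 555.094], [-1.0, 0.027, 0.003, 40.18], [-0.004, -0.032, -0.999, 942.627], [0.0, 0.0, 0.0, 1.0]]
```

View pics/side.png

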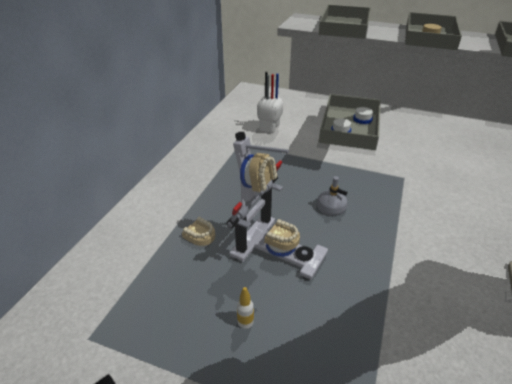

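View pics/top.png

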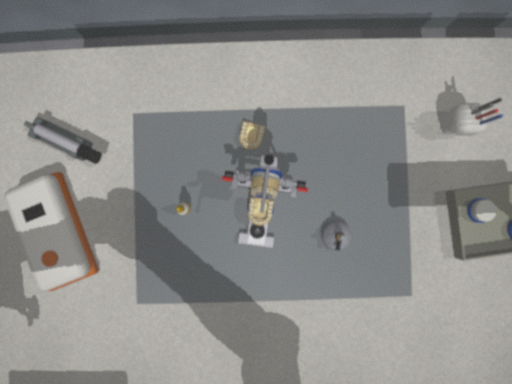

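The side view shows the open articulator: red levers near (238,209) and (279,166), thumbscrew near (240,136). The top view shows red tabs at (228,178) and (303,188), pin table at (258,231), thumbscrew at (269,160), bottle at (182,209) and burner at (336,236).

```bash
cat > h.py <<'E'
import numpy as np,cv2
from scipy.spatial.transform import Rotation as Ro
def cloud(d,T=None):
    T=d['T'] if T is None else T
    K=np.array([[d['fx'],0,d['cx']],[0,d['fy'],d['cy']],[0,0,1.]],float)
    v,u=np.mgrid[0:384,0:512]
    p=cv2.undistortPoints(np.stack([u,v],-1).reshape(-1,1,2).astype(float),K,np.array([float(d['k1']),0,0,0])).reshape(384,512,2)
    z=d['range_z'][...,None].astype(float)
    return np.concatenate([p*z,z],-1)@T[:3,:3].T+T[:3,3]
def redblobs(d,P,amin=4):
    c=d['color'].astype(int);m=((c[...,0]>110)&(c[...,1]<75)&(c[...,2]<75)&(d['range_z']>0)).astype(np.uint8)
    n,l,st,ce=cv2.connectedComponentsWithStats(m)
    for i in range(1,n):
        if st[i,4]>=amin:
            q=P[l==i];print('red',ce[i].round(),st[i,4],np.median(q,0).round(1),'min',q.min(0).round(),'max',q.max(0).round())
E
python3 - <<'E'
from h import *
for n in('top','side'):
    d=dict(np.load(n+'.npz'));P=cloud(d);print(n);redblobs(d,P)
    for (u,v) in ([(258,231),(269,160),(182,209),(336,236),(252,132),(246,238),(272,243),(265,185)] if n=='top' else [(304,253),(240,136),(246,318),(333,203),(200,232),(245,293)]):
        w=P[v-2:v+3,u-2:u+3].reshape(-1,3);print((u,v),np.median(w,0).round(1))
d=dict(np.load('top.npz'));P=cloud(d)
# everything in mat region above z
x=P[140:252,215:315].reshape(-1,3)
for lo,hi in((10,30),(100,130),(130,165),(165,200),(200,230),(230,300)):
    q=x[(x[:,2]>lo)&(x[:,2]<hi)]
    if len(q):print(lo,hi,len(q),q.min(0).round(),q.max(0).round(),q.mean(0).round())
c=d['color'][140:252,215:315]
cv2.imwrite('pics/topc.png',cv2.resize(np.vstack([c[:,:,::-1]]),None,fx=5,fy=5,interpolation=cv2.INTER_CUBIC))
E
```

```text
top
red [ 66. 195.] 103 [587.1 483.2  25.2] min [523. 459.  16.] max [637. 504.  32.]
red [227. 178.] 29 [605.4  92.8 158.1] min [601.  85. 150.] max [608. 101. 162.]
red [302. 188.] 26 [580.6 -55.6 158.1] min [577. -63. 147.] max [584. -48. 160.]
red [ 80. 230.] 36 [500.2 451.4  23.3] min [482. 444.  17.] max [518. 460.  29.]
red [ 85. 241.] 9 [475.4 442.1  22.6] min [470. 439.  20.] max [478. 444.  29.]
red [ 87. 248.] 19 [458.4 436.4  22.6] min [449. 431.  17.] max [466. 442.  29.]
red [ 52. 254.] 4 [454.6 487.2  85.4] min [453. 485.  85.] max [456. 491.  88.]
red [ 46. 258.] 8 [445.9 502.4  86.1] min [441. 499.  81.] max [452. 508.  89.]
red [ 91. 256.] 6 [440.6 428.9  20.4] min [434. 427.  18.] max [445. 431.  24.]
(258, 231) [489.1  33.1  25.8]
(269, 160) [629.1  12.1 251.6]
(182, 209) [545.3 199.2  76.8]
(336, 236) [ 475.1 -141.4   56.3]
(252, 132) [721.6  40.7  16.3]
(246, 238) [472.9  61.5  17.6]
(272, 243) [459.9   1.1  17.2]
(265, 185) [586.   20.  237.5]
side
red [278. 164.] 24 [576.  -54.  157.6] min [573. -62. 153.] max [579. -44. 160.]
red [238. 206.] 38 [601.4  95.3 157.7] min [598.  85. 154.] max [605. 105. 159.]
(304, 253) [487.8  40.4  26.5]
(240, 136) [626.   20.  249.6]
(246, 318) [538.7 218.9  30.3]
(333, 203) [ 465.7 -124.2   32.4]
(200, 232) [709.1  50.4  17.6]
(245, 293) [542.9 209.7  83.1]
10 30 965 [450. -53.  10.] [704.  81.  30.] [533.  36.  20.]
100 130 492 [565. -70. 106.] [623. 102. 130.] [598.  17. 119.]
130 165 132 [573. -67. 130.] [614. 103. 164.] [594.  18. 152.]
165 200 177 [563. -13. 165.] [619.  48. 200.] [596.  20. 190.]
200 230 486 [568.  -6. 200.] [631.  45. 230.] [595.  18. 211.]
230 300 375 [538.  -3. 230.] [638.  30. 254.] [603.  17. 242.]
```

View pics/topc.png

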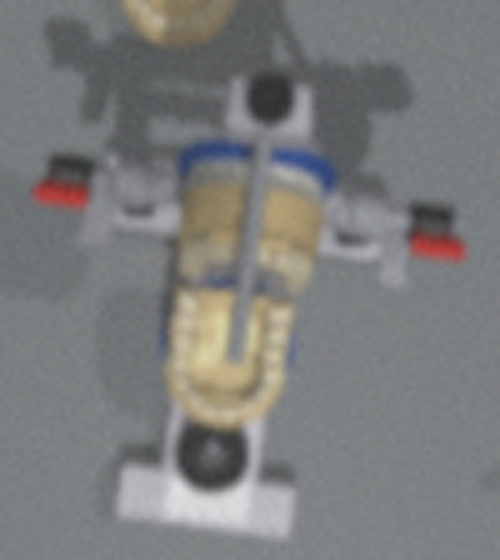

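The crop shows the thumbscrew at the rear-top, with the red tabs left and right. The numbers are consistent with the sizes given: tabs 150 mm apart (152 expected) and the pin table 115 mm in front of the hinge. That puts the hinge near (602,17,115), yaw about -0.16, and the arm about 0.2 rad past vertical.

Next I shut the gripper and go above the place behind the arm.

>>> {"api": "step_arm", "payload": {
  "plan": [
    {"dz": -0.17, "az": -0.04, "gripper": 0},
    {"dz": -0.17, "gripper": 0},
    {"dx": -0.149, "dy": -0.1274, "gripper": 0},
    {"dx": -0.149, "dy": -0.1274, "gripper": 0},
    {"dx": -0.149, "dy": -0.1274, "gripper": 0},
    {"dx": -0.149, "dy": -0.1274, "gripper": 0},
    {"dx": -0.149, "dy": -0.1274, "gripper": 0},
    {"dx": -0.149, "dy": -0.1274, "gripper": 0},
    {"dx": -0.149, "dy": -0.1274, "gripper": 0},
    {"dx": -0.149, "dy": -0.1274, "gripper": 0},
    {"dx": -0.149, "dy": -0.1274, "gripper": 0},
    {"dx": -0.149, "dy": -0.1274, "gripper": 0},
    {"dx": -0.149, "dy": -0.1274, "gripper": 0},
    {"dx": -0.149, "dy": -0.1274, "gripper": 0},
    {"dx": -0.149, "dy": -0.1274, "gripper": 0},
    {"dx": -0.149, "dy": -0.1274, "gripper": 0},
    {"gripper": 0},
    {"gripper": 0}
  ]
}}

```text
invalid input
```

```bash
cat > look.py <<'E'
import sys
from h import *
from cell import ctrl
s=ctrl.read_state();print(round(s['clock'],2),s['eef_pos'].round(1),np.round(s['tool_rot'],3),'F',np.round(s['force'],1),s['width'])
yaw=-0.16;H=np.array([602,17,115.]);R=Ro.from_euler('z',yaw).as_matrix()
print('TCP art-hinge frame',((s['eef_pos']-H)@R).round(1))
ims=[]
T=np.eye(4);T[:3,:3]=Ro.from_euler('xyz',s['tool_rot']).as_matrix();T[:3,3]=s['eef_pos']
for n in sys.argv[2:]:
    d=ctrl.get_image(n);Tc=T@d['T_tool_cam'] if n=='wrist' else d['T'];P=cloud(d,Tc);np.savez(n+'.npz',P=P,**d)
    print(n,'cam',Tc[:3,3].round());redblobs(d,P)
    c=d['color'] if n=='wrist' else (d['color'][100:292,130:386] if n=='side' else d['color'][120:264,170:362]);ims.append(cv2.resize(c[:,:,::-1],(512,384) if len(sys.argv)==3 else (400,300),interpolation=cv2.INTER_CUBIC))
cv2.imwrite('pics/%s.png'%sys.argv[1],np.hstack(ims))
E
python3 look.py b wrist side
```

```text
0.1 [143.4 633.4 252.5] [-3.14  -0.     2.919] F [-0.4  0.1 -1.2] 85.13811589707554
TCP art-hinge frame [-550.9  535.5  137.5]
wrist cam [ 61. 651. 372.]
red [200. 329.] 322 [374.8 492.   27.3] min [358. 444.  22.] max [395. 534.  31.]
side cam [389. 574. 601.]
red [278. 164.] 24 [576.1 -53.7 157.3] min [573. -63. 152.] max [579. -45. 160.]
red [238. 206.] 38 [601.2  95.  157.5] min [599.  86. 153.] max [605. 105. 160.]
```

View pics/b.png

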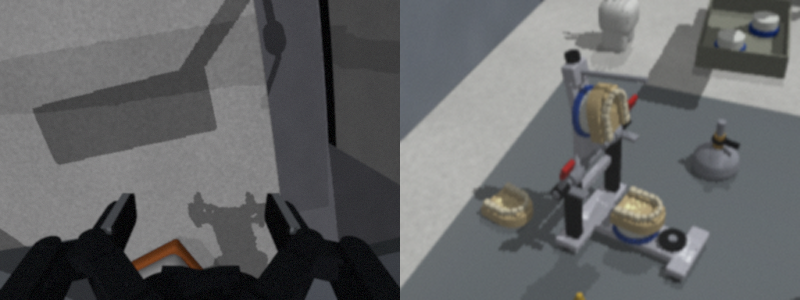

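The move was refused (invalid input), so nothing has moved: the wrist view still shows the start spot and the side view the unchanged articulator. I'll retry with every key given in each row.

>>> {"api": "step_arm", "payload": {
  "plan": [
    {"dx": 0, "dy": 0, "dz": -0.17, "ax": 0, "ay": 0, "az": -0.04, "gripper": 0},
    {"dx": 0, "dy": 0, "dz": -0.17, "ax": 0, "ay": 0, "az": 0, "gripper": 0}
  ]
}}

```text
clock: 0.45
eef_pos: [143.5, 633.5, 355.8]
tool_rot: [-3.14, -0.0, 2.982]
force: [0.1, 1.3, 0.4]
width: 51.5
gripper_force: 0.0
```

>>> {"api": "step_arm", "payload": {
  "plan": [
    {"dx": -0.149, "dy": -0.127, "dz": 0, "ax": 0, "ay": 0, "az": 0, "gripper": 0},
    {"dx": -0.149, "dy": -0.127, "dz": 0, "ax": 0, "ay": 0, "az": 0, "gripper": 0},
    {"dx": -0.149, "dy": -0.127, "dz": 0, "ax": 0, "ay": 0, "az": 0, "gripper": 0},
    {"dx": -0.149, "dy": -0.127, "dz": 0, "ax": 0, "ay": 0, "az": 0, "gripper": 0},
    {"dx": -0.149, "dy": -0.127, "dz": 0, "ax": 0, "ay": 0, "az": 0, "gripper": 0},
    {"dx": -0.149, "dy": -0.127, "dz": 0, "ax": 0, "ay": 0, "az": 0, "gripper": 0},
    {"dx": -0.149, "dy": -0.127, "dz": 0, "ax": 0, "ay": 0, "az": 0, "gripper": 0},
    {"dx": -0.149, "dy": -0.127, "dz": 0, "ax": 0, "ay": 0, "az": 0, "gripper": 0},
    {"dx": -0.149, "dy": -0.127, "dz": 0, "ax": 0, "ay": 0, "az": 0, "gripper": 0},
    {"dx": -0.149, "dy": -0.127, "dz": 0, "ax": 0, "ay": 0, "az": 0, "gripper": 0},
    {"dx": -0.149, "dy": -0.127, "dz": 0, "ax": 0, "ay": 0, "az": 0, "gripper": 0},
    {"dx": -0.149, "dy": -0.127, "dz": 0, "ax": 0, "ay": 0, "az": 0, "gripper": 0},
    {"dx": -0.149, "dy": -0.127, "dz": 0, "ax": 0, "ay": 0, "az": 0, "gripper": 0},
    {"dx": -0.149, "dy": -0.127, "dz": 0, "ax": 0, "ay": 0, "az": 0, "gripper": 0},
    {"dx": 0, "dy": 0, "dz": 0, "ax": 0, "ay": 0, "az": 0, "gripper": 0},
    {"dx": 0, "dy": 0, "dz": 0, "ax": 0, "ay": 0, "az": 0, "gripper": 0}
  ]
}}

```text
clock: 2.45
eef_pos: [676.0, 8.2, 354.6]
tool_rot: [3.141, -0.002, 2.982]
force: [0.2, 0.3, -0.6]
width: -0.1
gripper_force: 0.0
```

```bash
python3 look.py c wrist side
```

```text
2.45 [676.    8.2 354.6] [ 3.141e+00 -2.000e-03  2.982e+00] F [ 0.2  0.3 -0.6] -0.05428136478574398
TCP art-hinge frame [ 74.5   3.1 239.6]
wrist cam [593.  20. 475.]
red [181.  88.] 109 [576.  -57.7 157.2] min [ 562. -101.   -2.] max [580. -46. 159.]
side cam [389. 574. 601.]
red [272.  76.] 6 [ 722.1 -448.4  167.7] min [ 722. -450.  160.] max [ 728. -448.  170.]
red [273.  82.] 6 [ 722.2 -450.7  145.9] min [ 721. -455.  140.] max [ 723. -448.  155.]
red [278. 164.] 25 [576.3 -52.4 157.3] min [574. -63. 153.] max [579. -44. 160.]
```

View pics/c.png

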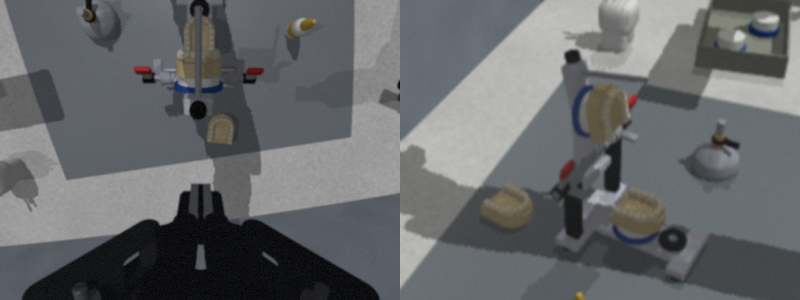

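Wrist view: fingers shut at column ~201, thumbscrew at (199,108), levers level in row ~71, so the tool is lined up with the arm and the yaw is right. The side view shows the articulator unmoved. Now descending behind the arm.

>>> {"api": "step_arm", "payload": {
  "plan": [
    {"dx": 0, "dy": 0, "dz": 0.142, "ax": 0, "ay": 0, "az": 0, "gripper": 0},
    {"dx": 0, "dy": 0, "dz": 0.142, "ax": 0, "ay": 0, "az": 0, "gripper": 0},
    {"dx": 0, "dy": -0.01, "dz": 0.142, "ax": 0, "ay": 0, "az": 0, "gripper": 0},
    {"dx": 0.03, "dy": 0, "dz": 0, "ax": 0, "ay": 0, "az": 0, "gripper": 0},
    {"dx": 0.03, "dy": 0, "dz": 0, "ax": 0, "ay": 0, "az": 0, "gripper": 0},
    {"dx": 0, "dy": 0, "dz": 0, "ax": 0, "ay": 0, "az": 0, "gripper": 0}
  ]
}}

```text
clock: 3.3
eef_pos: [658.6, 8.4, 230.2]
tool_rot: [3.14, 0.003, 2.983]
force: [-0.5, -0.0, 0.9]
width: 0.0
gripper_force: 0.0
```

```bash
python3 look.py d wrist side
```

```text
3.3 [658.6   8.4 230.2] [3.140e+00 3.000e-03 2.983e+00] F [-0.5 -0.   0.9] 0.0023499317366166774
TCP art-hinge frame [ 57.3   0.5 115.2]
wrist cam [575.  20. 350.]
red [140. 113.] 298 [576.5 -56.2 157.2] min [572. -67. 155.] max [581. -46. 159.]
side cam [389. 574. 601.]
red [273.  76.] 4 [ 723.2 -451.5  166.7] min [ 723. -453.  162.] max [ 724. -447.  170.]
red [273.  82.] 6 [ 721.8 -449.8  150.9] min [ 721. -451.  142.] max [ 722. -446.  158.]
red [272.  94.] 8 [ 723.9 -450.3  112.7] min [ 724. -452.  103.] max [ 727. -449.  122.]
red [279. 163.] 23 [575.7 -53.9 157.7] min [573. -63. 149.] max [579. -44. 159.]
```

View pics/d.png

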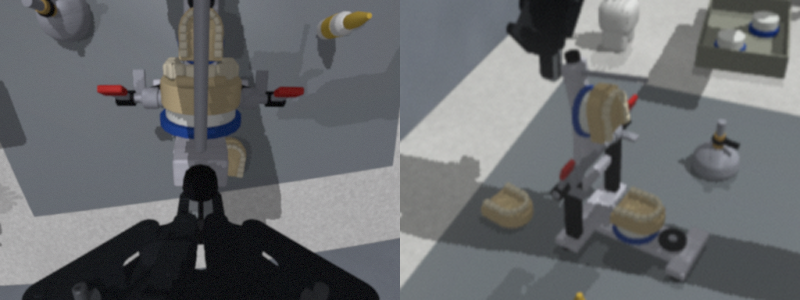

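The wrist view shows the fingers just behind the thumbscrew (201,183), and the side view agrees, with the tips below the arm's top. Starting a gentle push forward.

>>> {"api": "step_arm", "payload": {
  "plan": [
    {"dx": 0.02, "dy": 0, "dz": 0, "ax": 0, "ay": 0, "az": 0, "gripper": 0},
    {"dx": 0.02, "dy": 0, "dz": 0, "ax": 0, "ay": 0, "az": 0, "gripper": 0},
    {"dx": 0.02, "dy": 0, "dz": 0, "ax": 0, "ay": 0, "az": 0, "gripper": 0},
    {"dx": 0.02, "dy": 0, "dz": 0, "ax": 0, "ay": 0, "az": 0, "gripper": 0}
  ]
}}

```text
clock: 3.9
eef_pos: [634.6, 11.3, 227.9]
tool_rot: [3.141, 0.001, 2.981]
force: [1.6, -0.5, 1.2]
width: -0.1
gripper_force: 1.0
```

>>> {"api": "step_arm", "payload": {
  "plan": [
    {"dx": 0.02, "dy": 0, "dz": 0, "ax": 0, "ay": 0, "az": 0, "gripper": 0},
    {"dx": 0.02, "dy": 0, "dz": 0, "ax": 0, "ay": 0, "az": 0, "gripper": 0}
  ]
}}

```text
clock: 4.15
eef_pos: [622.2, 13.3, 227.4]
tool_rot: [-3.142, -0.0, 2.982]
force: [2.1, -0.1, 1.4]
width: 0.3
gripper_force: 0.9
```

```bash
python3 look.py e side
python3 - <<'E'
from h import *
d=dict(np.load('side.npz'));P=d['P'];c=d['color'].astype(int)
# black thumbscrew & arm points by height bands near hinge line, hinge frame
R=Ro.from_euler('z',-.16).as_matrix();Q=(P-np.array([602,17,115.]))@R
for lo in range(20,160,15):
    m=(abs(Q[...,1])<30)&(Q[...,2]>lo)&(Q[...,2]<lo+15)&(Q[...,0]>-90)&(Q[...,0]<90)&(d['range_z']>0)
    if m.sum()>3:print(lo,m.sum(),np.percentile(Q[m],[5,50,95],axis=0).round().tolist(),c[m].mean(0).round())
E
```

```text
4.15 [622.2  13.3 227.4] [-3.142 -0.     2.982] F [ 2.1 -0.1  1.4] 0.28067510714135885
TCP art-hinge frame [ 20.5  -0.4 112.4]
side cam [389. 574. 601.]
red [273.  79.] 10 [ 722.1 -448.6  159.3] min [ 721. -453.  146.] max [ 724. -447.  170.]
red [272.  94.] 9 [ 724.  -449.4  111.4] min [ 723. -452.  102.] max [ 726. -447.  124.]
red [281. 161.] 7 [574.3 -61.7 156.6] min [ 553. -291.    2.] max [640.  14. 208.]
20 46 [[-3.0, 3.0, 20.0], [-2.0, 17.0, 27.0], [2.0, 29.0, 33.0]] [90. 91. 97.]
35 156 [[-48.0, -17.0, 37.0], [-35.0, 25.0, 44.0], [1.0, 28.0, 49.0]] [93. 90. 82.]
50 211 [[-49.0, -16.0, 51.0], [-38.0, 25.0, 58.0], [1.0, 29.0, 64.0]] [97. 93. 83.]
65 247 [[-50.0, -16.0, 66.0], [-32.0, 25.0, 73.0], [-0.0, 29.0, 79.0]] [95. 92. 86.]
80 445 [[-52.0, -11.0, 81.0], [-28.0, 14.0, 89.0], [-0.0, 25.0, 94.0]] [92. 90. 87.]
95 222 [[-62.0, -6.0, 95.0], [-7.0, 10.0, 101.0], [24.0, 18.0, 109.0]] [85. 82. 77.]
110 355 [[-80.0, -2.0, 111.0], [-13.0, 5.0, 115.0], [22.0, 16.0, 124.0]] [78. 79. 83.]
125 233 [[-13.0, -9.0, 126.0], [-2.0, 6.0, 135.0], [20.0, 16.0, 140.0]] [51. 52. 54.]
140 126 [[7.0, -27.0, 141.0], [9.0, 6.0, 146.0], [20.0, 28.0, 154.0]] [27. 28. 29.]
155 146 [[3.0, -14.0, 156.0], [6.0, 13.0, 161.0], [23.0, 19.0, 169.0]] [23. 24. 26.]
```

>>> {"api": "step_arm", "payload": {
  "plan": [
    {"dx": 0.023, "dy": 0, "dz": -0.005, "ax": 0, "ay": 0, "az": 0, "gripper": 0},
    {"dx": 0.023, "dy": 0, "dz": 0.001, "ax": 0, "ay": 0, "az": 0, "gripper": 0},
    {"dx": 0.023, "dy": 0, "dz": 0.001, "ax": 0, "ay": 0, "az": 0, "gripper": 0},
    {"dx": 0.0225, "dy": 0, "dz": 0.0045, "ax": 0, "ay": 0, "az": 0, "gripper": 0},
    {"dx": 0.0225, "dy": 0, "dz": 0.0045, "ax": 0, "ay": 0, "az": 0, "gripper": 0}
  ]
}}

```text
clock: 4.82
eef_pos: [588.4, 18.9, 225.7]
tool_rot: [3.142, 0.0, 2.982]
force: [1.1, 0.4, 0.5]
width: -0.0
gripper_force: 0.6
```

>>> {"api": "step_arm", "payload": {
  "plan": [
    {"dx": 0.022, "dy": 0, "dz": 0.008, "ax": 0, "ay": 0, "az": 0, "gripper": 0},
    {"dx": 0.022, "dy": 0, "dz": 0.008, "ax": 0, "ay": 0, "az": 0, "gripper": 0}
  ]
}}

```text
clock: 5.08
eef_pos: [575.4, 21.0, 220.9]
tool_rot: [3.141, 0.0, 2.982]
force: [2.2, -0.3, 0.7]
width: -0.1
gripper_force: 0.7
```

```bash
python3 look.py f wrist side
```

```text
5.08 [575.4  21.  220.9] [3.141 0.    2.982] F [ 2.2 -0.3  0.7] -0.0653403446359213
TCP art-hinge frame [-26.9  -0.2 105.9]
wrist cam [492.  33. 341.]
red [151. 235.] 261 [575.3 -55.9 156.7] min [572. -66. 151.] max [579. -46. 159.]
side cam [389. 574. 601.]
```

View pics/f.png

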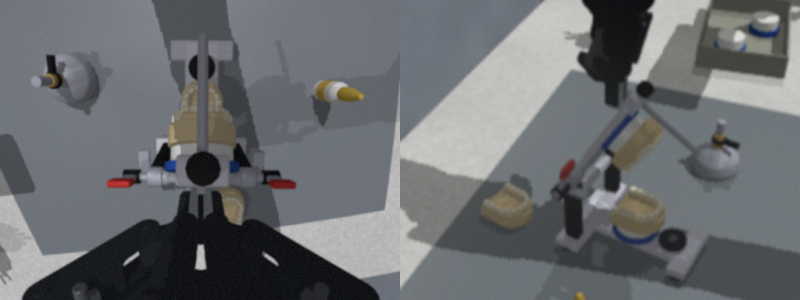

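The side view shows the arm tipped forward to about 60°, with the tips at the clamp end (615,100). Red lever positions are unchanged, so the articulator has not shifted. Continuing the arc.

>>> {"api": "step_arm", "payload": {
  "plan": [
    {"dx": 0.02, "dy": 0, "dz": 0.011, "ax": 0, "ay": 0, "az": 0, "gripper": 0},
    {"dx": 0.02, "dy": 0, "dz": 0.011, "ax": 0, "ay": 0, "az": 0, "gripper": 0},
    {"dx": 0.018, "dy": 0, "dz": 0.014, "ax": 0, "ay": 0, "az": 0, "gripper": 0},
    {"dx": 0.018, "dy": 0, "dz": 0.014, "ax": 0, "ay": 0, "az": 0, "gripper": 0}
  ]
}}

```text
clock: 5.68
eef_pos: [552.8, 24.6, 205.5]
tool_rot: [3.142, -0.0, 2.982]
force: [0.9, 0.3, 1.2]
width: 0.2
gripper_force: 0.5
```

>>> {"api": "step_arm", "payload": {
  "plan": [
    {"dx": 0.016, "dy": 0, "dz": 0.017, "ax": 0, "ay": 0, "az": 0, "gripper": 0},
    {"dx": 0.016, "dy": 0, "dz": 0.017, "ax": 0, "ay": 0, "az": 0, "gripper": 0},
    {"dx": 0.0135, "dy": 0, "dz": 0.019, "ax": 0, "ay": 0, "az": 0, "gripper": 0},
    {"dx": 0.0135, "dy": 0, "dz": 0.019, "ax": 0, "ay": 0, "az": 0, "gripper": 0}
  ]
}}

```text
clock: 6.18
eef_pos: [535.5, 27.4, 183.8]
tool_rot: [-3.142, -0.0, 2.982]
force: [0.4, 0.8, 0.6]
width: 0.2
gripper_force: 0.4
```

>>> {"api": "step_arm", "payload": {
  "plan": [
    {"dx": 0.0105, "dy": 0, "dz": 0.0205, "ax": 0, "ay": 0, "az": 0, "gripper": 0},
    {"dx": 0.0105, "dy": 0, "dz": 0.0205, "ax": 0, "ay": 0, "az": 0, "gripper": 0},
    {"dx": 0.0075, "dy": 0, "dz": 0.022, "ax": 0, "ay": 0, "az": 0, "gripper": 0}
  ]
}}

```text
clock: 6.55
eef_pos: [527.1, 28.7, 164.9]
tool_rot: [-3.142, -0.0, 2.982]
force: [-0.0, 1.4, 0.7]
width: -0.0
gripper_force: 0.4
```

```bash
python3 look.py g wrist side
```

```text
6.55 [527.1  28.7 164.9] [-3.142 -0.     2.982] F [-0.   1.4  0.7] -0.023300253180692447
TCP art-hinge frame [-75.8  -0.4  49.9]
wrist cam [444.  41. 285.]
side cam [389. 574. 601.]
red [273.  84.] 12 [ 722.4 -451.4  143.8] min [ 721. -456.  126.] max [ 723. -449.  160.]
red [277. 165.] 11 [577.3 -47.1 158.2] min [576. -54. 156.] max [581. -44. 159.]
```

View pics/g.png

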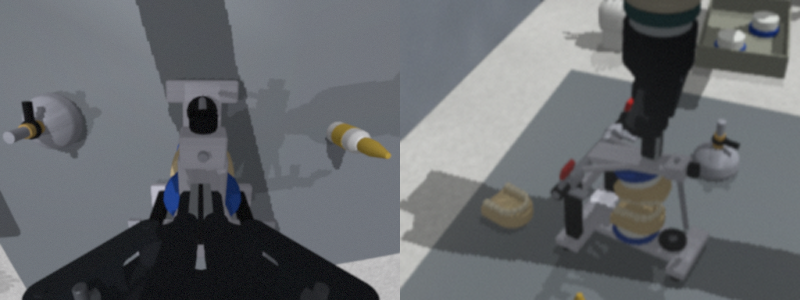

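The side view shows the arm a little above level, casts nearly together, and the pin just over the table. Closing in small steps.

>>> {"api": "step_arm", "payload": {
  "plan": [
    {"dx": 0.006, "dy": 0, "dz": 0.022, "ax": 0, "ay": 0, "az": 0, "gripper": 0},
    {"dx": 0.004, "dy": 0, "dz": 0.02, "ax": 0, "ay": 0, "az": 0, "gripper": 0},
    {"dx": 0.002, "dy": 0, "dz": 0.012, "ax": 0, "ay": 0, "az": 0, "gripper": 0}
  ]
}}

```text
clock: 7.02
eef_pos: [523.9, 29.2, 148.8]
tool_rot: [-3.142, 0.0, 2.982]
force: [0.6, 0.6, 0.9]
width: -0.3
gripper_force: 0.4
```

>>> {"api": "step_arm", "payload": {
  "plan": [
    {"dx": 0, "dy": 0, "dz": 0.007, "ax": 0, "ay": 0, "az": 0, "gripper": 0},
    {"dx": 0, "dy": 0, "dz": 0, "ax": 0, "ay": 0, "az": 0, "gripper": 0}
  ]
}}

```text
clock: 7.28
eef_pos: [523.7, 29.3, 146.9]
tool_rot: [-3.142, -0.001, 2.982]
force: [-0.4, -0.5, 0.1]
width: 0.2
gripper_force: 0.0
```

>>> {"api": "step_arm", "payload": {
  "plan": [
    {"dx": 0, "dy": 0, "dz": 0.006, "ax": 0, "ay": 0, "az": 0, "gripper": 0},
    {"dx": 0, "dy": 0, "dz": 0, "ax": 0, "ay": 0, "az": 0, "gripper": 0}
  ]
}}

```text
clock: 7.52
eef_pos: [523.9, 29.3, 146.0]
tool_rot: [3.141, 0.0, 2.982]
force: [-1.3, -0.3, 6.4]
width: 0.2
gripper_force: 3.5
```

>>> {"api": "step_arm", "payload": {
  "plan": [
    {"dx": 0, "dy": 0, "dz": 0.005, "ax": 0, "ay": 0, "az": 0, "gripper": 0},
    {"dx": 0, "dy": 0, "dz": 0, "ax": 0, "ay": 0, "az": 0, "gripper": 0}
  ]
}}

```text
clock: 7.78
eef_pos: [523.9, 29.2, 145.9]
tool_rot: [3.141, 0.001, 2.981]
force: [-5.2, -0.6, 20.5]
width: -0.1
gripper_force: 9.8
```

The arm stops firm at tip height 123.9 mm, against 124 expected at closed, with a reaction of 20 N, so it is fully closed. Backing off and going behind the left lever.

>>> {"api": "step_arm", "payload": {
  "plan": [
    {"dx": 0, "dy": 0, "dz": -0.02, "ax": 0, "ay": 0, "az": 0, "gripper": 0},
    {"dx": 0, "dy": 0, "dz": -0.14, "ax": 0, "ay": 0, "az": 0, "gripper": 0},
    {"dx": 0, "dy": 0, "dz": -0.15, "ax": 0, "ay": 0, "az": 0, "gripper": 0},
    {"dx": -0.139, "dy": 0.087, "dz": 0, "ax": 0, "ay": 0, "az": 0, "gripper": 0},
    {"dx": -0.139, "dy": 0.087, "dz": 0, "ax": 0, "ay": 0, "az": 0, "gripper": 0},
    {"dx": -0.139, "dy": 0.087, "dz": 0, "ax": 0, "ay": 0, "az": 0, "gripper": 0},
    {"dx": 0, "dy": 0, "dz": 0, "ax": 0, "ay": 0, "az": 0, "gripper": 0}
  ]
}}

```text
clock: 8.65
eef_pos: [662.1, 89.0, 235.7]
tool_rot: [3.14, 0.001, 2.984]
force: [0.4, -1.3, -0.1]
width: -0.0
gripper_force: 0.0
```

```bash
python3 look.py k wrist side
```

```text
8.65 [662.1  89.  235.7] [3.140e+00 1.000e-03 2.984e+00] F [ 0.4 -1.3 -0.1] -0.039325453161284475
TCP art-hinge frame [ 47.9  80.7 120.7]
wrist cam [579. 101. 355.]
red [ 32. 127.] 234 [575.8 -56.8 157.1] min [ 566. -195.   -2.] max [580. -46. 159.]
side cam [389. 574. 601.]
red [273.  78.] 9 [ 722.  -448.8  160.2] min [ 721. -452.  149.] max [ 725. -446.  170.]
red [272.  93.] 12 [ 724.2 -450.2  112.8] min [ 723. -453.  102.] max [ 728. -447.  127.]
red [278. 164.] 27 [576.1 -53.2 157.2] min [574. -63. 147.] max [581. -45. 159.]
```

View pics/k.png

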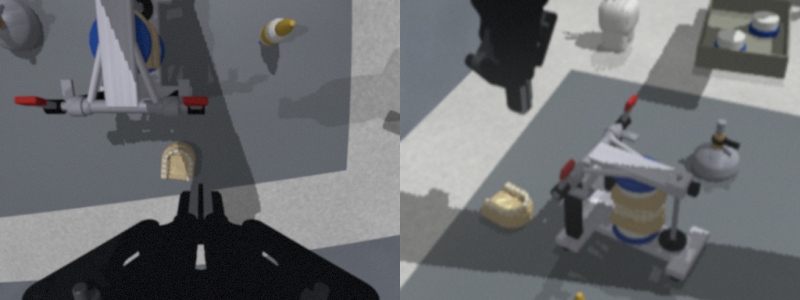

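Side view: the arm is closed, casts together and pin on the table, right lever unmoved. Wrist view: fingers at column 201, left lever tab at (196,102), so they line up. Pushing the left lever now.

>>> {"api": "step_arm", "payload": {
  "plan": [
    {"dx": 0, "dy": -0.005, "dz": 0.106, "ax": 0, "ay": 0, "az": 0, "gripper": 0},
    {"dx": 0, "dy": 0, "dz": 0.106, "ax": 0, "ay": 0, "az": 0, "gripper": 0},
    {"dx": 0.05, "dy": 0, "dz": 0, "ax": 0, "ay": 0, "az": 0, "gripper": 0},
    {"dx": 0.04, "dy": 0, "dz": 0, "ax": 0, "ay": 0, "az": 0, "gripper": 0},
    {"dx": 0.025, "dy": 0, "dz": 0, "ax": 0, "ay": 0, "az": 0, "gripper": 0},
    {"dx": 0.02, "dy": 0, "dz": 0, "ax": 0, "ay": 0, "az": 0, "gripper": 0},
    {"dx": 0.02, "dy": 0, "dz": 0, "ax": 0, "ay": 0, "az": 0, "gripper": 0},
    {"dx": 0.018, "dy": 0, "dz": 0, "ax": 0, "ay": 0, "az": 0, "gripper": 0}
  ]
}}

```text
clock: 9.75
eef_pos: [608.5, 93.4, 173.4]
tool_rot: [3.141, 0.001, 2.982]
force: [0.3, 0.1, 0.4]
width: 0.2
gripper_force: 0.3
```

>>> {"api": "step_arm", "payload": {
  "plan": [
    {"dx": 0.0165, "dy": 0, "dz": 0.01, "ax": 0, "ay": 0, "az": 0, "gripper": 0},
    {"dx": 0.0165, "dy": 0, "dz": 0.01, "ax": 0, "ay": 0, "az": 0, "gripper": 0},
    {"dx": 0.0123, "dy": 0, "dz": 0.0145, "ax": 0, "ay": 0, "az": 0, "gripper": 0},
    {"dx": 0.0123, "dy": 0, "dz": 0.0145, "ax": 0, "ay": 0, "az": 0, "gripper": 0}
  ]
}}

```text
clock: 10.25
eef_pos: [591.0, 96.3, 158.1]
tool_rot: [3.142, -0.0, 2.982]
force: [0.8, 0.1, 1.0]
width: -0.0
gripper_force: 0.4
```

>>> {"api": "step_arm", "payload": {
  "plan": [
    {"dx": 0.0075, "dy": 0, "dz": 0.017, "ax": 0, "ay": 0, "az": 0, "gripper": 0},
    {"dx": 0.0075, "dy": 0, "dz": 0.017, "ax": 0, "ay": 0, "az": 0, "gripper": 0},
    {"dx": 0.004, "dy": 0, "dz": 0.01, "ax": 0, "ay": 0, "az": 0, "gripper": 0}
  ]
}}

```text
clock: 10.62
eef_pos: [585.7, 97.0, 144.9]
tool_rot: [-3.142, 0.0, 2.982]
force: [0.5, -0.2, 0.4]
width: -0.0
gripper_force: 0.4
```

```bash
python3 look.py l wrist side
```

```text
10.62 [585.7  97.  144.9] [-3.142  0.     2.982] F [ 0.5 -0.2  0.4] -0.018102653615123653
TCP art-hinge frame [-28.8  76.4  29.9]
wrist cam [502. 109. 265.]
side cam [389. 574. 601.]
red [273.  81.] 5 [ 721.5 -448.5  151.3] min [ 721. -450.  146.] max [ 722. -447.  158.]
red [272.  94.] 7 [ 723.8 -450.8  112.1] min [ 723. -453.  102.] max [ 725. -448.  120.]
red [278. 164.] 27 [576.2 -54.1 156.6] min [573. -64. 149.] max [581. -45. 159.]
```

>>> {"api": "step_arm", "payload": {
  "plan": [
    {"dx": 0, "dy": 0, "dz": 0.01, "ax": 0, "ay": 0, "az": 0, "gripper": 0},
    {"dx": 0, "dy": 0, "dz": 0, "ax": 0, "ay": 0, "az": 0, "gripper": 0}
  ]
}}

```text
clock: 10.98
eef_pos: [585.6, 97.0, 142.1]
tool_rot: [-3.141, -0.0, 2.982]
force: [-0.2, -0.7, 0.3]
width: 0.1
gripper_force: 0.0
```

>>> {"api": "step_arm", "payload": {
  "plan": [
    {"dx": 0, "dy": 0, "dz": 0.003, "ax": 0, "ay": 0, "az": 0, "gripper": 0},
    {"dx": 0, "dy": 0, "dz": 0, "ax": 0, "ay": 0, "az": 0, "gripper": 0}
  ]
}}

```text
clock: 11.22
eef_pos: [585.7, 97.0, 141.4]
tool_rot: [-3.142, -0.0, 2.982]
force: [0.5, 0.6, 0.8]
width: -0.6
gripper_force: 0.0
```

>>> {"api": "step_arm", "payload": {
  "plan": [
    {"dx": 0, "dy": 0, "dz": 0.004, "ax": 0, "ay": 0, "az": 0, "gripper": 0},
    {"dx": 0, "dy": 0, "dz": 0, "ax": 0, "ay": 0, "az": 0, "gripper": 0}
  ]
}}

```text
clock: 11.48
eef_pos: [585.7, 97.1, 140.5]
tool_rot: [3.141, 0.0, 2.982]
force: [-1.4, -0.6, 3.3]
width: -0.0
gripper_force: 1.8
```

>>> {"api": "step_arm", "payload": {
  "plan": [
    {"dx": 0, "dy": 0, "dz": 0.003, "ax": 0, "ay": 0, "az": 0, "gripper": 0},
    {"dx": 0, "dy": 0, "dz": 0, "ax": 0, "ay": 0, "az": 0, "gripper": 0}
  ]
}}

```text
clock: 11.72
eef_pos: [585.7, 97.1, 140.3]
tool_rot: [3.141, 0.0, 2.982]
force: [-2.3, 0.3, 9.1]
width: 0.4
gripper_force: 4.5
```

The left lever is flat: tip height 118.3 mm against 118.5 expected, with a 9 N stop. On to the right lever.

>>> {"api": "step_arm", "payload": {
  "plan": [
    {"dx": 0, "dy": 0, "dz": -0.02, "ax": 0, "ay": 0, "az": 0, "gripper": 0},
    {"dx": 0, "dy": 0, "dz": -0.15, "ax": 0, "ay": 0, "az": 0, "gripper": 0},
    {"dx": 0, "dy": 0, "dz": -0.16, "ax": 0, "ay": 0, "az": 0, "gripper": 0},
    {"dx": -0.084, "dy": -0.171, "dz": 0, "ax": 0, "ay": 0, "az": 0, "gripper": 0},
    {"dx": -0.084, "dy": -0.171, "dz": 0, "ax": 0, "ay": 0, "az": 0, "gripper": 0},
    {"dx": -0.084, "dy": -0.171, "dz": 0, "ax": 0, "ay": 0, "az": 0, "gripper": 0},
    {"dx": 0, "dy": 0, "dz": 0, "ax": 0, "ay": 0, "az": 0, "gripper": 0}
  ]
}}

```text
clock: 12.6
eef_pos: [636.1, -74.6, 238.3]
tool_rot: [-3.137, 0.002, 2.972]
force: [-1.0, 1.0, -0.9]
width: 0.4
gripper_force: 0.0
```

```bash
python3 look.py m wrist top side
```

```text
12.6 [636.1 -74.6 238.3] [-3.137e+00  2.000e-03  2.972e+00] F [-1.   1.  -0.9] 0.35803909255045036
TCP art-hinge frame [ 48.3 -85.  123.3]
wrist cam [553. -61. 358.]
red [458.  89.] 485 [576.2  97.8 117.5] min [568.  86.  -2.] max [601. 193. 120.]
red [271. 125.] 273 [576.2 -55.9 157.2] min [572. -66.  -1.] max [588. -42. 159.]
top cam [555.  40. 943.]
red [302. 188.] 28 [581.5 -55.8 157.4] min [577. -64. 148.] max [584. -47. 161.]
red [226. 192.] 44 [578.8  98.2 118.5] min [572.  90. 115.] max [585. 107. 122.]
side cam [389. 574. 601.]
red [272.  95.] 5 [ 724.  -450.7  107.8] min [ 723. -452.  103.] max [ 724. -449.  114.]
red [278. 164.] 25 [576.1 -53.  157.6] min [573. -62. 152.] max [580. -44. 159.]
red [250. 228.] 80 [576.2 100.4 117.9] min [569.  87. 113.] max [586. 110. 120.]
```

>>> {"api": "step_arm", "payload": {
  "plan": [
    {"dx": 0, "dy": 0, "dz": 0, "ax": 0, "ay": 0, "az": 0, "gripper": 0},
    {"dx": 0, "dy": 0, "dz": 0, "ax": 0, "ay": 0, "az": 0, "gripper": 0}
  ]
}}

```text
clock: 13.0
eef_pos: [635.7, -65.4, 238.3]
tool_rot: [3.141, -0.0, 2.984]
force: [-0.3, 0.1, -0.1]
width: 0.2
gripper_force: 0.0
```

>>> {"api": "step_arm", "payload": {
  "plan": [
    {"dx": 0, "dy": 0, "dz": 0.11, "ax": 0, "ay": 0, "az": 0, "gripper": 0},
    {"dx": 0, "dy": 0, "dz": 0.11, "ax": 0, "ay": 0, "az": 0, "gripper": 0},
    {"dx": 0.047, "dy": 0, "dz": 0, "ax": 0, "ay": 0, "az": 0, "gripper": 0},
    {"dx": 0.04, "dy": 0, "dz": 0, "ax": 0, "ay": 0, "az": 0, "gripper": 0},
    {"dx": 0.025, "dy": 0, "dz": 0, "ax": 0, "ay": 0, "az": 0, "gripper": 0},
    {"dx": 0.02, "dy": 0, "dz": 0, "ax": 0, "ay": 0, "az": 0, "gripper": 0},
    {"dx": 0.02, "dy": 0, "dz": 0, "ax": 0, "ay": 0, "az": 0, "gripper": 0},
    {"dx": 0.018, "dy": 0, "dz": 0, "ax": 0, "ay": 0, "az": 0, "gripper": 0}
  ]
}}

```text
clock: 14.0
eef_pos: [585.7, -58.8, 172.6]
tool_rot: [3.142, 0.001, 2.982]
force: [1.2, -0.2, -0.3]
width: -0.4
gripper_force: 0.4
```

>>> {"api": "step_arm", "payload": {
  "plan": [
    {"dx": 0.0165, "dy": 0, "dz": 0.01, "ax": 0, "ay": 0, "az": 0, "gripper": 0},
    {"dx": 0.0165, "dy": 0, "dz": 0.01, "ax": 0, "ay": 0, "az": 0, "gripper": 0},
    {"dx": 0.0123, "dy": 0, "dz": 0.0145, "ax": 0, "ay": 0, "az": 0, "gripper": 0},
    {"dx": 0.0123, "dy": 0, "dz": 0.0145, "ax": 0, "ay": 0, "az": 0, "gripper": 0}
  ]
}}

```text
clock: 14.5
eef_pos: [568.0, -56.0, 157.2]
tool_rot: [3.142, -0.0, 2.982]
force: [0.9, -0.1, 0.4]
width: -0.2
gripper_force: 0.4
```

>>> {"api": "step_arm", "payload": {
  "plan": [
    {"dx": 0.0075, "dy": 0, "dz": 0.017, "ax": 0, "ay": 0, "az": 0, "gripper": 0},
    {"dx": 0.0075, "dy": 0, "dz": 0.017, "ax": 0, "ay": 0, "az": 0, "gripper": 0},
    {"dx": 0.004, "dy": 0, "dz": 0.014, "ax": 0, "ay": 0, "az": 0, "gripper": 0},
    {"dx": 0, "dy": 0, "dz": 0, "ax": 0, "ay": 0, "az": 0, "gripper": 0}
  ]
}}

```text
clock: 15.0
eef_pos: [562.4, -55.1, 142.7]
tool_rot: [-3.141, -0.001, 2.982]
force: [-0.1, 0.4, 0.7]
width: 0.4
gripper_force: 0.0
```

>>> {"api": "step_arm", "payload": {
  "plan": [
    {"dx": 0, "dy": 0, "dz": 0.007, "ax": 0, "ay": 0, "az": 0, "gripper": 0},
    {"dx": 0, "dy": 0, "dz": 0, "ax": 0, "ay": 0, "az": 0, "gripper": 0}
  ]
}}

```text
clock: 15.25
eef_pos: [562.7, -55.1, 141.0]
tool_rot: [-3.142, -0.0, 2.982]
force: [0.4, -0.5, 0.1]
width: 0.3
gripper_force: 0.0
```

>>> {"api": "step_arm", "payload": {
  "plan": [
    {"dx": 0, "dy": 0, "dz": 0.0035, "ax": 0, "ay": 0, "az": 0, "gripper": 0},
    {"dx": 0, "dy": 0, "dz": 0, "ax": 0, "ay": 0, "az": 0, "gripper": 0}
  ]
}}

```text
clock: 15.5
eef_pos: [562.8, -55.2, 140.5]
tool_rot: [3.142, 0.0, 2.982]
force: [-0.2, -0.0, 3.3]
width: -0.2
gripper_force: 2.0
```

>>> {"api": "step_arm", "payload": {
  "plan": [
    {"dx": 0, "dy": 0, "dz": 0.003, "ax": 0, "ay": 0, "az": 0, "gripper": 0},
    {"dx": 0, "dy": 0, "dz": 0, "ax": 0, "ay": 0, "az": 0, "gripper": 0}
  ]
}}

```text
clock: 15.75
eef_pos: [562.9, -55.2, 140.2]
tool_rot: [3.141, 0.001, 2.982]
force: [-2.4, -0.3, 9.6]
width: 0.3
gripper_force: 5.0
```

>>> {"api": "step_arm", "payload": {
  "plan": [
    {"dx": 0, "dy": 0, "dz": -0.02, "ax": 0, "ay": 0, "az": 0, "gripper": 0},
    {"dx": 0, "dy": 0, "dz": -0.15, "ax": 0, "ay": 0, "az": 0, "gripper": 0},
    {"dx": 0, "dy": 0, "dz": -0.15, "ax": 0, "ay": 0, "az": 0, "gripper": 0},
    {"dx": -0.15, "dy": 0, "dz": -0.1, "ax": 0, "ay": 0, "az": 0, "gripper": 0},
    {"dx": -0.15, "dy": 0, "dz": -0.1, "ax": 0, "ay": 0, "az": 0, "gripper": 0},
    {"dx": -0.1, "dy": 0, "dz": 0, "ax": 0, "ay": 0, "az": 0, "gripper": 0},
    {"dx": 0, "dy": 0, "dz": 0, "ax": 0, "ay": 0, "az": 0, "gripper": 0},
    {"dx": 0, "dy": 0, "dz": 0, "ax": 0, "ay": 0, "az": 0, "gripper": 0}
  ]
}}

```text
clock: 16.75
eef_pos: [680.2, -74.1, 294.3]
tool_rot: [-3.142, -0.002, 2.982]
force: [-0.1, -0.2, 0.5]
width: 0.1
gripper_force: 0.0
```

```bash
python3 look.py n side top
python3 - <<'E'
from h import *
d=dict(np.load('top.npz'));P=d['P']
for (u,v) in [(258,231),(182,209),(336,236),(252,132),(246,238),(272,243)]:
    print((u,v),np.median(P[v-2:v+3,u-2:u+3].reshape(-1,3),0).round(1))
E
```

```text
16.75 [680.2 -74.1 294.3] [-3.142e+00 -2.000e-03  2.982e+00] F [-0.1 -0.2  0.5] 0.12455889766700443
TCP art-hinge frame [ 91.8 -77.5 179.3]
side cam [389. 574. 601.]
red [273.  79.] 12 [ 722.  -449.3  159.6] min [ 721. -453.  141.] max [ 728. -447.  170.]
red [289. 183.] 53 [551.3 -48.1 118.3] min [ 544. -196.    0.] max [581. -40. 120.]
red [251. 228.] 78 [575.8 100.2 118.2] min [569.  87. 113.] max [585. 110. 120.]
top cam [555.  40. 943.]
red [226. 192.] 43 [578.8  98.2 118.3] min [574.  88. 116.] max [585. 107. 121.]
red [298. 202.] 44 [553.9 -51.4 118.4] min [549. -60. 117.] max [560. -43. 122.]
(258, 231) [496.6  33.8 126.7]
(182, 209) [545.3 199.3  74.6]
(336, 236) [534.   -7.8 708.5]
(252, 132) [721.6  40.7  16.3]
(246, 238) [473.   61.4  18. ]
(272, 243) [459.8   1.1  16.8]
```

View pics/n.png

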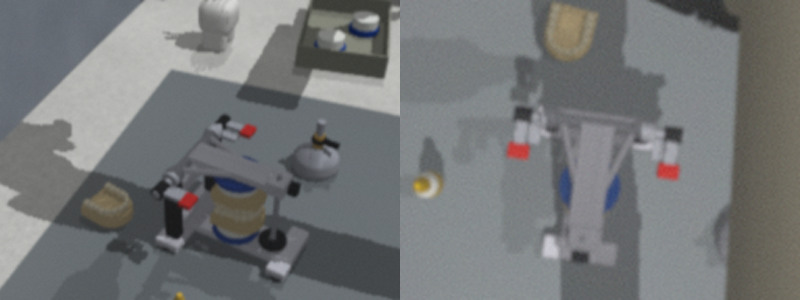

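Both levers lie flat towards the front (tabs at (188,201) and (248,131) in the side view, z 118). The arm is closed, the casts are together, and the frame corners are within 1 mm of the start. Handing in.

```bash
python3 -c "
from cell import ctrl
print(ctrl.finish_job())"
```

```text
the job is handed in; nothing more can be done
None
```

The upper arm is fully closed with the casts together, both red lock levers lie flat to the front, the articulator's frame stayed within 1 mm of where it started, and I handed the job in at about 17 s; the judge's verdict was not shown.

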